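# Unlock the tank clamp with the key and hold the sprung slide at its mark

### The arm

A 6-joint arm with a two-finger parallel gripper is mounted at the origin on the work surface. World frame = base frame: x ahead of the robot, y to its left, z up, the work surface at z = 0. Lengths are in mm, angles in rad, forces in N, time in s.
With the tool pointing down it reaches from about 350 to 775 mm from the base axis. Payload 7.3 kg.
Tool frame: the origin (TCP) lies midway between the tips of the shut fingers; the grasp point (between the pads) lies 19 mm behind it; z points along the fingers, y is the line along which they close (so a half turn about z gives the same grasp; the last joint's range is limited). The gripper opens to 92 mm and grips with 3 to 60 N. Pads are 19 mm wide; open, the fingers measure 130 mm over their backs; the gripper's body (75 mm by 190 mm) begins 47 mm behind the grasp point.
Start: joints at [-1.317, 0.342, 1.524, -0, 1.275, -0.146], TCP at [204.371, -483.609, 226.741] pointing down, gripper open.
Joint ranges: [-2.53, 2.53], [-0.77, 2.02], [0.04, 2.7], [-1, 4.14], [0.28, 2.66], [-3.11, 3.11]. Speed limits (rad/s): [2.57, 2.57, 3.14, 3.14, 3.14, 3.14].

### API

Orientations are given as [roll, pitch, yaw] about the fixed x, y, z axes, in that order (R = Rz(yaw) Ry(pitch) Rx(roll)).
In Python, from plant import bot gives the robot as it stands.
- The arm moves only by the tool servo_tool, never from a script. Its argument "deltas" is a list of rows, each a list of 2 entries, a list of its own where there are three numbers: the shift along the tool's x, y, z in m, then the turn, a rotation vector about the tool's x, y, z in degrees. A call has 1 to 20 rows; each row shifts and turns the commanded pose from where the row before left it, along the tool's axes as they then stand; what a row does not reach is not made up. A row lasts 1/8 s, in which the tool goes at most 62.5 mm and 10.7 degrees, less where a joint would pass 70% of its speed; a pose out of reach is approached as far as the arm can. A call with a gripper value outside its range is refused whole. "fingers" is the opening, from 0 (shut) to 1 (fully open), set as the call begins (left out, the last holds). The fingers move at their own pace and stop on an object; the grip force is fixed at half the most. Time passes only in rows, so rows that do not move let the fingers close. It gives the time, the measured TCP pose, the force, the opening and the grip force at its end, in the units of the state.
- bot.get_obs(): the state, without advancing time (a new reading comes with each control period).
- bot.capture(name): name is "scene" or "side" or "wrist"; returns the picture (480x640x3 uint8, red, green, blue); there is no depth.
- bot.camera_model(name): a dict with "mtx" (3x3 intrinsics, pixels), "xyz" and "rotation" of the camera in the world. Camera axes: x right, y down, z forward; pixel columns grow to the right and rows downward; lengths in mm; the calibration is good to about 2 mm. A picture is of the moment at which its call begins: read the wrist's pose just before it. camera_model takes no time and is no camera call; for the wrist camera it gives the pose at the moment of the call.
- bot.close_job(): hands the job in; it is judged then, once.
The state is a dict: "time": time; "joint_positions": joint angles; "dq": joint speeds; "tau": joint torques, N m; "tool_pos": TCP position; "tcp_rot": TCP orientation; "contact_force": force on the tool from outside, world axes, zero at the start; "moment": the same for the moment, N m; "grip_width": finger opening in mm; "finger_force": force on a finger pad.
Only numpy, scipy, OpenCV 4.12 (cv2) and the standard library are available. Lean on these libraries where they do the work, as an engineer would, in place of code of your own. Each camera call takes 0.05 s, during which the arm holds its last target. There are 200 camera calls.

### The job

Take the lock key from its stand and use it to turn the clamp's slotted lock screw anticlockwise as far as it goes (about a quarter turn), then stand the key upright back in its stand. Only then take hold of the black post of the sprung slide, pull the slide out until its pointer is level with the thin upright plate on the index block, and keep it there: the program finishes while the gripper is still holding the slide at the mark. Do not pull the slide while it is locked, and leave the other things on the bench where they are.

Things in the scene. Friction and masses are not known exactly. Their poses are not given: they have to be found in the camera images.
- jig: clamping jig, fixed: grey base plate 390 x 200 x 12 mm; a blue tank (120 dia, 320 long, top 156 high) lies across its far end at x = 110 to 230. Origin on the bench under the slide's centre line; x along the slide towards the tank, y to the lock screw's side. The slide pulls out along -x between two rails 38 high; a bridge over it, x = -30 to 20, is 50 high (heights above the bench)
- post: the sprung slide with its pull handle, an upright black round post. Origin on the post's axis at the underside of the slide's bar, 24 mm above the bench. Above the origin: bar to 12 mm, 32 mm dia foot to 21 mm, then plain 24 mm dia up to the top at 91 mm (115 above the bench). Origin at x = -50 mm, y = 0 in the jig frame when the slide is home
- slide (a joint): how far the slide is pulled out, m: 0 home (pad clamped on the tank), at most 0.070; grows as the post moves along the jig's -x. A spring pulls it home with about 4.8 N at 0 and 1.2 N more per 10 mm; it shoots back when released
- pointer (a point): outer end of the slide's flat steel pointer arm (6 mm wide), which sticks out from under the post to the jig's -y side; its middle is level with the post's axis (same jig x), 46 mm to the -y side of it and 40 mm above the bench. Moves with the slide
- mark: fixed aluminium index block 24 x 18 x 22 mm on the base plate, on the -y side of the slide, 30 to 55 mm out from the home pointer; axes as the jig's. Origin at its underside's centre, 12 mm above the bench. The mark is the thin dark upright plate across its middle (x = 0 of this frame): 3 mm thick along x, top 52 mm above the bench
- lock (a joint): angle of the quarter-turn lock screw, rad: starts locked between 0 and 0.15, grows anticlockwise seen from above, stop (unlocked) at 1.3. Friction (about 0.08 N m) keeps it where it is left. It sits on the jig at x = -5, y = +60 mm
- lock_slot (a point): centre of the slot's floor in the lock screw's head, 56 mm above the bench, on the screw's upright axis; x along the slot, turning with the screw. Head: steel disc 30 mm dia with two ridges (24 long, 8 wide, 8 high) that leave an open-ended slot 8 mm wide and 8 deep between them; ridge tops 64 mm above the bench
- key: flat-bladed lock key, 160 g, upright in its stand. Origin at the centre of the blade's lower end, z up: blade 18 mm wide along x, 4 thick along y, up to 13; shank 18 dia to 40; steel collar 36 dia from 40 to 46; black flat handle 32 along x, 14 thick along y, from 46 to 102. Same after a half turn. In the stand the collar rests on its top, the origin 10 mm above the bench
- key_tip (a point): the same point as the key's origin: centre of the blade's lower end
- stand: key stand: aluminium block 80 x 80 x 50 mm high, fixed, with a 27 mm upright through hole in its middle (chamfered mouth); origin at the centre of its underside, on the bench
- piston: bystander: bare aluminium piston, upright cylinder 48 dia x 50 high, mm; origin at the centre of its underside
- fitting: bystander: brass fitting, 32 dia foot and 20 dia stem, 36 high, mm; origin at the centre of its underside
- grease: bystander: can, 68 dia x 90 high, mm; origin at the centre of its underside
- head: bystander: finned aluminium cylinder head, 70 x 60 x 52 high, mm; origin at the centre of its underside
- carton: bystander: cardboard box, 110 x 80 x 60 high, mm; origin at the centre of its underside
- pulley: bystander: dark steel ring lying flat, 80 dia x 24 high, mm; origin at the centre of its underside
- wrench: bystander: steel wrench lying flat, 170 mm long; origin about its middle, underside

How it is judged (in metres and radians):
On the way, in this order (a step that is already met when the one before it is completed fails the run):
1. the lock screw is turned to unlocked with the key's blade in its slot (value of joint lock above 1.1 rad and distance between key_tip and lock_slot below 0.012 m), for 0.1 s.
2. the key stands in its stand again, let go, with the screw still unlocked (value of joint lock above 1.1 rad and horizontal distance between key and stand below 0.008 m and height (world z) of key below 0.015 m and angle between key's own z axis and vertical below 0.12 rad and contact force between the fingers and key below 0.1 N), for 0.2 s.
At the end, for the whole second after the job is handed in: The slide's pointer is within 5 mm of the mark plate and at rest, held by the fingers on the post (more than 3 N); the lock screw is unlocked (past 1.1 rad); the key stands upright in its stand (within 8 mm and 0.12 rad, collar within 5 mm of resting), not touched (all of step 2 and x of pointer in the frame of mark between -0.005 and 0.005 m and contact force between the fingers and post above 3 N and velocity of joint slide between -0.01 and 0.01 m/s); the arm keeps its last pose, push and grip.
It fails at once if the slide is pulled more than 8 mm while the screw is still locked (value of joint slide above 0.008 m and value of joint lock below 1.1 rad).
It fails at once if the slide is pulled more than 8 mm while the key is out of its stand (value of joint slide above 0.008 m and height (world z) of key above 0.03 m).
It fails at once if a bystander is shifted by more than 30 mm (distance of any of piston, fitting, grease, head, wrench, carton, pulley from where it was at the start of the episode above 0.03 m).
It also fails if it takes over 64 s, if anything falls off the work surface, if the arm or the gripper's body presses on something with over 40 N, if the wrist force passes 120 N, or if a joint passes its speed limit or range.

## Working session

There is one attempt and no reset: what is moved stays moved. The work goes in short steps, Python scripts to look and compute and a tool call to move; the robot and the scene stay as the last step left them, time stands still between calls to the robot, and variables do not carry over. Pictures are saved under pics/ and viewed, at most 10 in all, crops included, and the job is handed in when it is done.

Besides the shell and the picture viewer there is one more tool, called after "Emit:" in YAML: its name, and indented under it one key for each argument. servo_tool: Moves the arm, as the interface text tells. Its arguments: {"type":"object","properties":{"deltas":{"type":"array"},"fingers":{"type":"number"}},"required":["deltas"]}

```bash
mkdir -p pics; ls; python3 - <<'E'
from plant import bot
import cv2,numpy as np
np.set_printoptions(precision=4,suppress=True)
o=bot.get_obs();print(o)
for n in("scene","side"):
    im=bot.capture(n);cv2.imwrite(f"pics/{n}0.png",im[...,::-1]);m=bot.camera_model(n);print(n,m)
E
```

```text
pics
{'time': 0.0, 'joint_positions': array([-1.317 ,  0.3427,  1.525 , -0.    ,  1.2753, -0.146 ]), 'dq': array([-0.0016,  0.0011,  0.0002, -0.0019, -0.0013, -0.0007]), 'tau': array([ -0.0017, -43.1256, -24.4219,   0.0718,   0.0562,  -0.0001]), 'tool_pos': array([ 204.2816, -483.2054,  226.0348]), 'tcp_rot': array([-3.1401, -0.0002,  0.3999]), 'contact_force': array([ 0.3006, -1.2086,  0.2664]), 'moment': array([ 0.0254, -0.0366,  0.0596]), 'finger_force': 0.0, 'grip_width': 91.79737560710774}
scene {'mtx': array([[508.1232,   0.    , 310.5451],
       [  0.    , 508.1232, 231.7263],
       [  0.    ,   0.    ,   1.    ]]), 'xyz': array([1241.9599,  644.945 ,  873.9873]), 'rotation': array([-2.2412, -0.0172,  2.2945])}
side {'mtx': array([[485.7562,   0.    , 319.9125],
       [  0.    , 485.7562, 227.026 ],
       [  0.    ,   0.    ,   1.    ]]), 'xyz': array([ 256.5849, -845.9231,  577.4141]), 'rotation': array([-2.084 , -0.0181, -0.265 ])}
```

View pics/scene0.png

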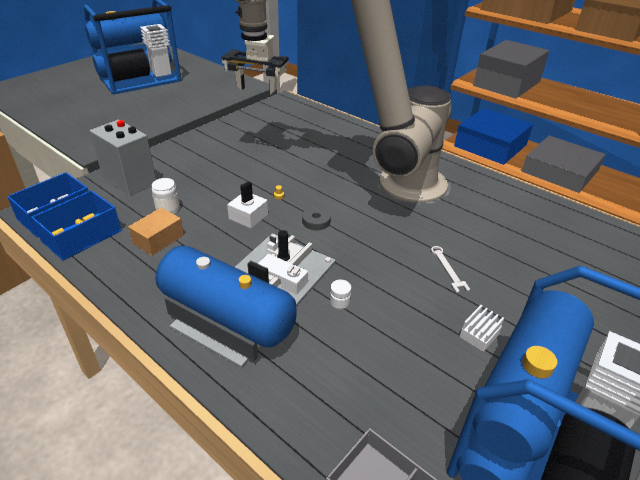

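View pics/side0.png

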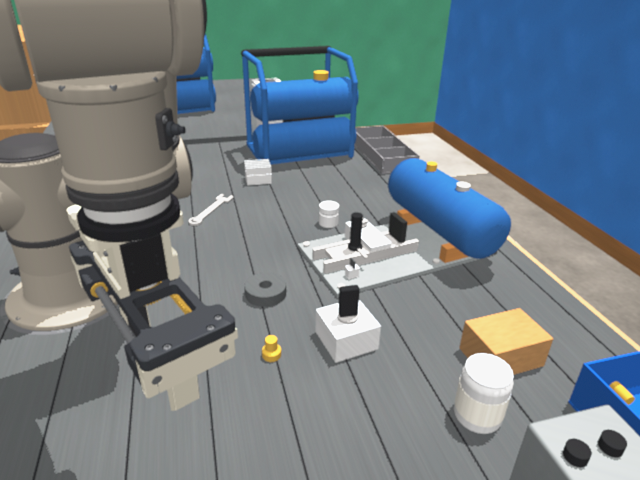

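The scene view shows the key in its stand (handle top near 246,186) and the jig post at (283,235). In the side view the key top is at (348,288) and the post top at (356,215). I'll triangulate these, then look from the wrist camera.

```bash
cat > h.py <<'E'
from plant import bot
import cv2,numpy as np
from scipy.spatial.transform import Rotation as Rn
np.set_printoptions(precision=3,suppress=True)
def R(rpy): return Rn.from_euler('xyz',rpy).as_matrix()
def ray(m,uv):
    d=R(m["rotation"])@np.linalg.inv(m["mtx"])@[uv[0],uv[1],1.]
    return np.array(m["xyz"]),d/np.linalg.norm(d)
def plane(m,uv,z):
    o,d=ray(m,uv); return o+d*(z-o[2])/d[2]
def tri(a,b):
    A=np.zeros((3,3));v=np.zeros(3)
    for o,d in(a,b):
        P=np.eye(3)-np.outer(d,d);A+=P;v+=P@o
    p=np.linalg.solve(A,v); return p,[np.linalg.norm((np.eye(3)-np.outer(d,d))@(p-o)) for o,d in(a,b)]
def proj(m,p):
    c=R(m["rotation"]).T@(np.array(p)-m["xyz"]); q=m["mtx"]@c; return q[:2]/q[2]
def snap(name,f):
    m=bot.camera_model(name);im=bot.capture(name)[...,::-1].copy();cv2.imwrite(f"pics/{f}.png",im);return m,im
E
python3 - <<'E'
from h import *
s=bot.camera_model("scene");d=bot.camera_model("side")
print("keytop",tri(ray(s,(246,184)),ray(d,(348,288))))
print("posttop",tri(ray(s,(283,234)),ray(d,(356,215))))
for n,uv in dict(c1=(334,259),c2=(262,234)).items(): print(n,plane(s,uv,12))
for n,uv in dict(c1=(299,243),c2=(346,291)).items(): print(n,plane(d,uv,12))
w=bot.camera_model("wrist");print(w,R(w["rotation"]),R(bot.get_obs()["tcp_rot"]))
E
```

```text
keytop (array([ 473.622, -251.44 ,  110.566]), [np.float64(0.28299108210801194), np.float64(0.28299108210801494)])
posttop (array([565.288, -22.903, 113.587]), [np.float64(0.39874011255003183), np.float64(0.3987401125500397)])
c1 [460.757  54.704  12.   ]
c2 [ 513.908 -153.977   12.   ]
c1 [464.64   60.338  12.   ]
c2 [ 512.462 -133.896   12.   ]
{'mtx': array([[421.892,   0.   , 319.409],
       [  0.   , 421.892, 239.454],
       [  0.   ,   0.   ,   1.   ]]), 'xyz': array([ 277.407, -452.917,  385.051]), 'rotation': array([ 2.846,  0.   , -1.171])} [[ 0.389 -0.881 -0.268]
 [-0.921 -0.373 -0.113]
 [-0.     0.291 -0.957]] [[ 0.921  0.389 -0.   ]
 [ 0.389 -0.921  0.001]
 [ 0.    -0.001 -1.   ]]
```

Emit:
servo_tool:
  deltas:
    - [[0,0,-0.03],[0,0,0]]
    - [[0,0,-0.04],[0,0,0]]
    - [[0.045,-0.0225,0],[0,0,0]]
    - [[0.045,-0.0225,0],[0,0,0]]
    - [[0.045,-0.0225,0],[0,0,0]]
    - [[0.045,-0.0225,0],[0,0,0]]
    - [[0.045,-0.0225,0],[0,0,0]]
    - [[0.045,-0.0225,0],[0,0,0]]
    - [[0.045,-0.0225,0],[0,0,0]]
    - [[0.045,-0.0225,0],[0,0,0]]
    - [[0.045,-0.0225,0],[0,0,0]]
    - [[0.045,-0.0225,0],[0,0,0]]
    - [[0,0,0],[0,0,0]]
    - [[0,0,0],[0,0,0]]
  fingers: 1

```text
time: 1.85
tool_pos: [530.8, -101.4, 296.2]
tcp_rot: [-3.141, 0.001, 0.4]
contact_force: [-0.1, -0.3, 0.8]
grip_width: 92.0
finger_force: 0.0
```

```bash
python3 - <<'E'
from h import *
o=bot.get_obs();print(o["tool_pos"],o["tcp_rot"],o["joint_positions"])
m,im=snap("wrist","w1");print(m["xyz"],m["rotation"])
E
```

```text
[ 530.843 -101.41   296.237] [-3.141  0.001  0.4  ] [-0.33   0.328  1.352 -0.001  1.462  0.84 ]
[604.097 -70.82  455.051] [ 2.845 -0.001 -1.17 ]
```

View pics/w1.png

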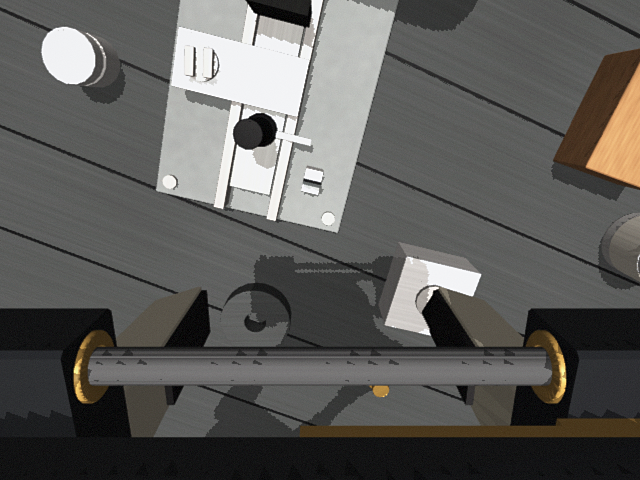

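The wrist view shows the lock head at (200,63), the post top at (249,134), the pointer end at (311,141) and the index block at (313,181). The plate corners are at (157,191) and (338,232). The key is hidden behind a finger, so next I'll zoom in on the jig.

```bash
python3 - <<'E'
from h import *
im=cv2.imread("pics/w1.png");c=im[30:240,150:350];cv2.imwrite("pics/w1c.png",cv2.resize(c,None,fx=2.8,fy=2.8,interpolation=cv2.INTER_CUBIC))
E
```

```text
(no output)
```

View pics/w1c.png

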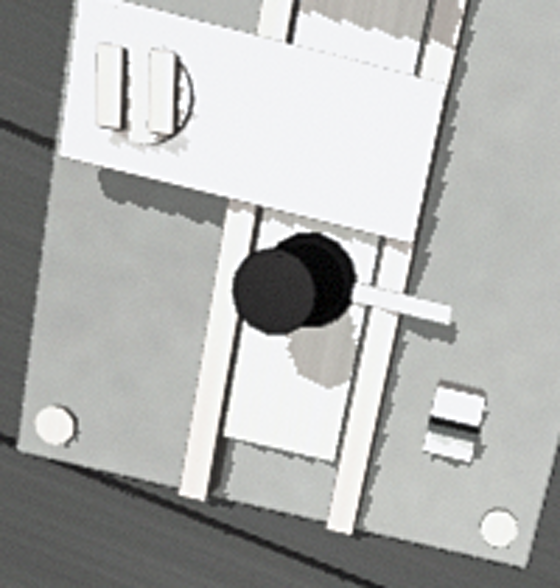

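```bash
cat >> h.py <<'E'
W1=dict(mtx=np.array([[421.892,0,319.409],[0,421.892,239.454],[0,0,1]]),xyz=np.array([604.097,-70.82,455.051]),rotation=[2.845,-.001,-1.17])
E
python3 - <<'E'
from h import *
f=lambda u,v,z:plane(W1,(u/2.8+150-.3,v/2.8+30-.3),z)
c1,c2=f(18,450,12),f(525,567,12);print("corners",c1,c2,np.linalg.norm(c1-c2))
y=(c1-c2)/np.linalg.norm(c1-c2);yaw=np.arctan2(-y[0],y[1]);print("yaw corners",yaw)
p=f(275,291,115);L=f(135.5,89,64);M=f(455,424,52);Pt=f(452,314,40);print("post",p,"lock",L,"mark",M,"ptr",Pt)
x=np.array([np.cos(yaw),np.sin(yaw)]);yy=np.array([-x[1],x[0]])
for n,q in dict(lock=L,mark=M,ptr=Pt,c1=c1,c2=c2).items(): print(n,"rel post, jig axes",(q-p)[:2]@x,(q-p)[:2]@yy)
# expected lock: +45,+60 ; ptr 0,-46
v=(L-p)[:2];print("yaw from lock",np.arctan2(v[1],v[0])-np.arctan2(60,45))
for a,b in (((95,43),(98,130)),((122,45),(126,127)),((147,48),(150,135)),((173,50),(176,133))):
    A,B=f(*a,64),f(*b,64);d=(A-B);print("slot dir",np.arctan2(d[1],d[0]),np.linalg.norm(d))
A,B=f(60,155,50),f(412,242,50);d=A-B;print("bridge yaw",np.arctan2(-d[0],d[1]))
A,B=f(240,205,38),f(192,497,38);d=A-B;print("rail yaw",np.arctan2(d[1],d[0]))
E
```

```text
corners [462.171  56.537  12.   ] [ 494.807 -138.719   12.   ] 197.9641255395952
yaw corners 0.16561823172348697
post [566.472 -26.358 115.   ] lock [600.684  40.398  64.   ] mark [541.969 -90.079  52.   ] ptr [574.657 -75.105  40.   ]
lock rel post, jig axes 44.74946275973206 60.20310602884247
mark rel post, jig axes -34.673758890974796 -58.80926845724732
ptr rel post, jig axes 0.03632001509921956 -49.42908167679791
c1 rel post, jig axes -89.2083853929916 98.95638970539643
c2 rel post, jig axes -89.2083853929916 -99.00773583419878
yaw from lock 0.16991475398970068
slot dir 0.3444328713679658 24.714833128283725
slot dir 0.3666336621768117 23.265888459364234
slot dir 0.35721761199737956 24.7566709149829
slot dir 0.36542760897230714 23.611027135569973
bridge yaw 0.16699518383856551
rail yaw 0.17387601607114744
```

The jig measurements agree with the given sizes: the lock is at (44.7, 60.2) from the post against an expected (45, 60), and the plate edge measures 198 mm. The jig's yaw is about 0.168 and the pull is about 34.7 mm. Next is the view of the key from above.

Emit:
servo_tool:
  deltas:
    - [[-0.038,0.023,0],[0,0,0]]
    - [[-0.038,0.023,0],[0,0,0]]
    - [[-0.038,0.023,0],[0,0,0]]
    - [[-0.038,0.023,0],[0,0,0]]
    - [[-0.038,0.023,0],[0,0,0]]
    - [[0,0,0],[0,0,0]]
    - [[0,0,0],[0,0,0]]
    - [[0,0,0],[0,0,0]]

```text
time: 2.9
tool_pos: [401.3, -280.5, 296.8]
tcp_rot: [3.141, -0.0, 0.4]
contact_force: [-0.6, -0.5, -1.1]
grip_width: 91.8
finger_force: 0.0
```

```bash
python3 - <<'E'
from h import *
o=bot.get_obs();print(o["tool_pos"],o["tcp_rot"],o["joint_positions"])
m,im=snap("wrist","w2");print(repr(m))
u,v=proj(m,[473.6,-251.4,112]);print(u,v)
u,v=int(u),int(v);y0=max(0,v-90);x0=u-100;print(x0,y0)
cv2.imwrite("pics/w2c.png",cv2.resize(im[y0:y0+180,x0:x0+200],None,fx=3,fy=3,interpolation=cv2.INTER_CUBIC))
E
```

```text
[ 401.262 -280.544  296.831] [ 3.141 -0.     0.4  ] [-0.767  0.229  1.488  0.     1.425  0.403]
{'mtx': array([[421.892,   0.   , 319.409],
       [  0.   , 421.892, 239.454],
       [  0.   ,   0.   ,   1.   ]]), 'xyz': array([ 474.286, -249.948,  455.752]), 'rotation': array([ 2.846, -0.001, -1.17 ])}
320.28543316953073 112.71016358882143
220 22
```

View pics/w2c.png

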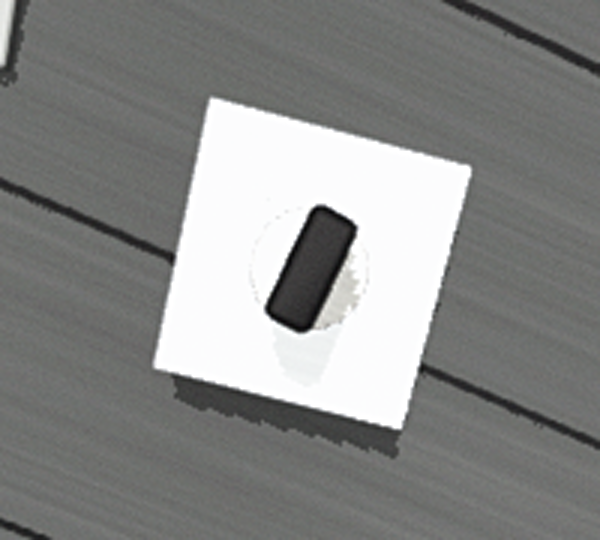

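The key's handle is seen end-on, centred at about (312,268) in the crop, in the middle of the square stand.

```bash
python3 - <<'E'
from h import *
im=cv2.imread("pics/w2.png");m=dict(W1,xyz=np.array([474.286,-249.948,455.752]),rotation=[2.846,-.001,-1.17])
x0,y0=220,22;c=im[y0:y0+180,x0:x0+200].max(2)
def fit(mask):
    k,_=cv2.findContours(mask.astype(np.uint8),0,1);k=max([q for q in k if cv2.contourArea(q)>100],key=cv2.contourArea).reshape(-1,2)+[x0,y0];return k
def rect(k,z):
    P=np.array([plane(m,q,z)[:2] for q in k],np.float32);r=cv2.minAreaRect(P);return r
print("stand",rect(fit(c>215),50))
mk=np.zeros_like(c);mk[50:130,70:140]=(c[50:130,70:140]<75)
r=rect(fit(mk),112);print("handle",r)
b=cv2.boxPoints(r);e=[b[1]-b[0],b[2]-b[1]];e=max(e,key=np.linalg.norm);print("long dir",np.arctan2(e[1],e[0]))
E
```

```text
stand ((475.27154541015625, -253.22824096679688), (80.22124481201172, 80.2469711303711), 9.028995513916016)
handle ((475.2687683105469, -253.17234802246094), (13.080780982971191, 30.884859085083008), 86.79190063476562)
long dir -0.055991687
```

Emit:
servo_tool:
  deltas:
    - [[0.04,0.0018,0],[0,0,0]]
    - [[0.0388,0.0018,0],[0,0,0]]
    - [[0,0,0],[0,0,8.7]]
    - [[0,0,0],[0,0,8.7]]
    - [[0,0,0],[0,0,8.7]]
    - [[0,0,0.04],[0,0,0]]
    - [[0,0,0.04],[0,0,0]]
    - [[0,0,0.04],[0,0,0]]
    - [[0,0,0.03],[0,0,0]]
    - [[0,0,0.0],[0,0,0]]
    - [[0,0,0.0],[0,0,0]]
    - [[0,0,0.0],[0,0,0]]

```text
time: 4.45
tool_pos: [475.9, -254.1, 148.3]
tcp_rot: [3.14, -0.003, -0.055]
contact_force: [-0.4, -0.5, -0.4]
grip_width: 91.8
finger_force: 0.0
```

Emit:
servo_tool:
  deltas:
    - [[-0.0006,-0.0008,0.025],[0,0,0]]
    - [[0,0,0.025],[0,0,0]]
    - [[0,0,0.025],[0,0,0]]
    - [[0,0,0.0],[0,0,0]]
    - [[0,0,0.0],[0,0,0]]

```text
time: 5.08
tool_pos: [475.3, -253.5, 73.1]
tcp_rot: [3.14, -0.002, -0.056]
contact_force: [-0.8, 0.1, -0.4]
grip_width: 91.6
finger_force: 0.0
```

Emit:
servo_tool:
  deltas:
    - [[0,0,0],[0,0,0]]
    - [[0,0,0.0],[0,0,0]]
    - [[0,0,0.0],[0,0,0]]
    - [[0,0,0.0],[0,0,0]]
    - [[0,0,0.0],[0,0,0]]
    - [[0,0,0.0],[0,0,0]]
    - [[0,0,0.0],[0,0,0]]
    - [[0,0,0.0],[0,0,0]]
  fingers: 0

```text
time: 6.08
tool_pos: [474.5, -252.9, 71.7]
tcp_rot: [3.142, 0.0, -0.056]
contact_force: [1.1, -1.2, -0.3]
grip_width: 16.4
finger_force: 0.0
```

Emit:
servo_tool:
  deltas:
    - [[0,0,0],[0,0,0]]
    - [[0,0,0.0],[0,0,0]]
    - [[0,0,0.0],[0,0,0]]
    - [[0,0,0.0],[0,0,0]]

```text
time: 6.58
tool_pos: [474.5, -252.9, 71.7]
tcp_rot: [3.142, 0.0, -0.056]
contact_force: [0.3, 0.6, -1.9]
grip_width: 13.8
finger_force: 30.0
```

Emit:
servo_tool:
  deltas:
    - [[0,0,-0.02],[0,0,0]]
    - [[0,0,-0.04],[0,0,0]]
    - [[0,0,-0.04],[0,0,0]]
    - [[0,0,-0.04],[0,0,0]]
    - [[0.0137,-0.0375,0],[0,0,0]]
    - [[0.0137,-0.0375,0],[0,0,0]]
    - [[0.0137,-0.0375,0],[0,0,0]]
    - [[0.0137,-0.0375,0],[0,0,0]]
    - [[0.0137,-0.0375,0],[0,0,0]]
    - [[0.0137,-0.0375,0],[0,0,0]]
    - [[0.0137,-0.0375,0],[0,0,0]]
    - [[0.0137,-0.0375,0],[0,0,0]]
    - [[0,0,0],[0,0,-7.7]]
    - [[0,0,0],[0,0,-7.7]]
    - [[0,0,0],[0,0,-7.6]]
    - [[0,0,0],[0,0,0]]
    - [[0,0,0],[0,0,0]]
    - [[0,0,0],[0,0,0]]

```text
time: 8.82
tool_pos: [600.6, 40.5, 211.6]
tcp_rot: [3.142, 0.0, 0.344]
contact_force: [0.2, -0.3, -1.9]
grip_width: 13.6
finger_force: 30.0
```

```bash
python3 - <<'E'
from h import *
T=[]
for i in range(4):
    o=bot.get_obs();T.append(np.r_[o["tool_pos"],o["tcp_rot"]]);m,im=snap("wrist","w3")
print(np.array(T))
u,v=proj(m,[600.7,40.4,64]);print(u,v)
t=o["tool_pos"];print(proj(m,t),proj(m,t-[0,0,62]))
s,a=snap("scene","s3");d,b=snap("side","d3")
o=[]
for M,I in((s,a),(d,b)):
    u,v=proj(M,[600.7,40.4,120]).astype(int);print(u,v);o.append(cv2.resize(I[v-50:v+50,u-50:u+50],None,fx=4,fy=4,interpolation=cv2.INTER_CUBIC))
cv2.imwrite("pics/c3.png",np.hstack(o))
E
```

```text
[[600.576  40.463 211.642   3.142   0.      0.344]
 [600.585  40.463 211.662   3.142   0.      0.345]
 [600.608  40.499 211.69    3.141   0.      0.345]
 [600.609  40.491 211.693   3.141   0.      0.345]]
318.69290565023 221.38387415841504
[318.215 310.559] [318.398 260.074]
292 250
362 197
```

View pics/c3.png

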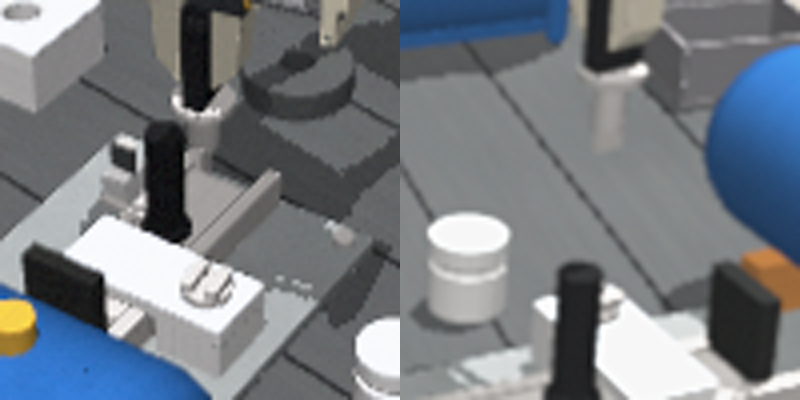

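The key hangs upright over the jig: its blade end is at side pixel (363,184), and the lock head is at scene pixel (294,271).

```bash
python3 - <<'E'
from h import *
s=bot.camera_model("scene");d=bot.camera_model("side")
print("lock head in scene",proj(s,[600.7,40.4,64]),"tip side",proj(d,[600.6,40.5,150]),"tip scene",proj(s,[600.6,40.5,150]))
im=cv2.imread("pics/w3.png");cv2.imwrite("pics/w3c.png",cv2.resize(im[150:350,220:420],None,fx=3,fy=3,interpolation=cv2.INTER_CUBIC))
E
```

```text
lock head in scene [292.486 268.77 ] tip side [363.164 184.58 ] tip scene [292.363 240.463]
```

View pics/w3c.png

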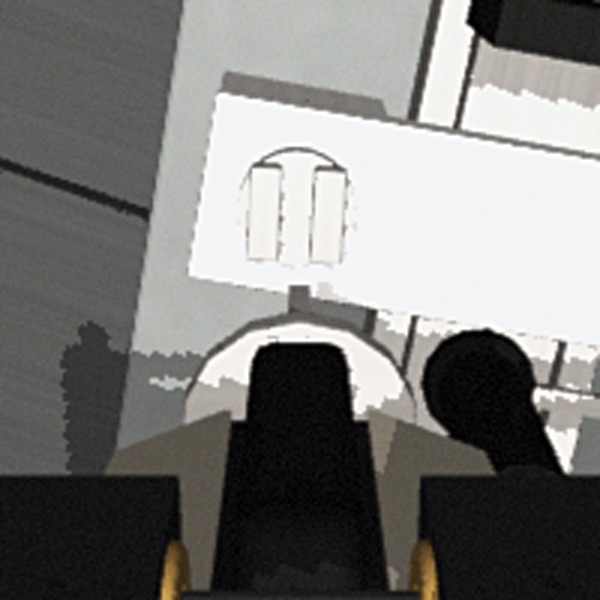

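The slot is visible between the ridges, centred at image pixel (319,221). It lines up with the blade at column 319 and runs along tool x, so I can insert.

Emit:
servo_tool:
  deltas:
    - [[0,0,0.03],[0,0,0]]
    - [[0,0,0.03],[0,0,0]]
    - [[0,0,0.02],[0,0,0]]
    - [[0,0,0.004],[0,0,0]]
    - [[0,0,0.003],[0,0,0]]
    - [[0,0,0.002],[0,0,0]]
    - [[0,0,0.002],[0,0,0]]
    - [[0,0,0.0],[0,0,0]]
    - [[0,0,0.0],[0,0,0]]

```text
time: 10.25
tool_pos: [600.7, 40.5, 120.9]
tcp_rot: [3.141, -0.0, 0.346]
contact_force: [-0.2, -0.2, -0.0]
grip_width: 13.9
finger_force: 30.0
```

Emit:
servo_tool:
  deltas:
    - [[0,0,0.0015],[0,0,0]]
    - [[0,0,0],[0,0,-6]]
    - [[0,0,0],[0,0,-6]]
    - [[0,0,0],[0,0,-6]]
    - [[0,0,0],[0,0,-6]]
    - [[0,0,0],[0,0,-6]]
    - [[0,0,0],[0,0,-6]]
    - [[0,0,0],[0,0,-6]]
    - [[0,0,0],[0,0,-6]]
    - [[0,0,0],[0,0,-6]]
    - [[0,0,0],[0,0,-6]]
    - [[0,0,0],[0,0,0]]

```text
time: 11.75
tool_pos: [600.2, 40.9, 119.0]
tcp_rot: [-3.14, -0.0, 1.392]
contact_force: [-0.9, 2.2, -1.0]
grip_width: 14.0
finger_force: 30.0
```

```bash
python3 -c "
from h import *
o=bot.get_obs();print(o)"
```

```text
{'time': 11.75, 'joint_positions': array([-0.06 ,  0.579,  1.449,  0.001,  1.114,  0.119]), 'dq': array([-0.002,  0.   , -0.001, -0.002, -0.001,  0.047]), 'tau': array([ -1.086, -53.804, -23.721,  -0.516,  -0.587,  -0.651]), 'tool_pos': array([600.154,  40.923, 119.013]), 'tcp_rot': array([-3.14 , -0.   ,  1.392]), 'contact_force': array([-0.893,  2.22 , -1.011]), 'moment': array([ 0.4  ,  0.278, -0.081]), 'finger_force': 29.991417825222015, 'grip_width': 13.969765333435184}
```

Emit:
servo_tool:
  deltas:
    - [[0,0,0],[0,0,-4]]
    - [[0,0,0],[0,0,-4]]
    - [[0,0,0],[0,0,-3]]
    - [[0,0,0],[0,0,0]]

```text
time: 12.25
tool_pos: [600.2, 40.9, 119.0]
tcp_rot: [-3.141, -0.001, 1.583]
contact_force: [-1.9, 2.7, -0.3]
grip_width: 14.2
finger_force: 30.0
```

```bash
python3 -c "
from h import *
o=bot.get_obs();print(o['tool_pos'],o['tcp_rot'],o['moment'],o['contact_force'])"
```

```text
[600.179  40.892 119.018] [-3.141 -0.001  1.583] [0.505 0.373 0.024] [-1.943  2.696 -0.344]
```

Emit:
servo_tool:
  deltas:
    - [[0,0,0],[0,0,-3]]
    - [[0,0,0],[0,0,-3]]
    - [[0,0,0],[0,0,0]]

```text
time: 12.62
tool_pos: [600.2, 40.8, 119.0]
tcp_rot: [-3.141, -0.001, 1.687]
contact_force: [-2.4, 2.1, -2.1]
grip_width: 13.6
finger_force: 30.0
```

```bash
python3 -c "
from h import *
o=bot.get_obs();print(o['tool_pos'],o['tcp_rot'],o['moment'],o['contact_force'])"
```

```text
[600.234  40.848 119.031] [-3.141 -0.001  1.687] [ 0.65   0.47  -0.029] [-2.375  2.149 -2.064]
```

Emit:
servo_tool:
  deltas:
    - [[0,0,0],[0,0,-3]]
    - [[0,0,0],[0,0,-3]]
    - [[0,0,0],[0,0,0]]

```text
time: 13.0
tool_pos: [600.2, 40.8, 119.1]
tcp_rot: [-3.141, -0.001, 1.792]
contact_force: [-3.5, 2.5, -1.3]
grip_width: 13.4
finger_force: 30.0
```

```bash
python3 - <<'E'
from h import *
for i in range(4):
    o=bot.get_obs();print(o['tool_pos'],o['tcp_rot'],o['moment'],o['contact_force'],o["tau"][5]);m,im=snap("wrist","w4")
E
```

```text
[600.243  40.8   119.06 ] [-3.141 -0.001  1.792] [ 0.69   0.567 -0.179] [-3.543  2.473 -1.333] -0.4284560400992632
[600.221  40.786 119.008] [-3.141 -0.001  1.792] [ 0.732  0.586 -0.151] [-2.745  2.913 -0.875] -0.22619665134698153
[600.241  40.759 119.029] [-3.141 -0.001  1.792] [ 0.721  0.615 -0.102] [-3.9    3.295 -0.924] -0.15253687743097544
[600.263  40.769 119.027] [-3.141 -0.001  1.792] [ 0.764  0.621 -0.226] [-3.404  3.828 -0.41 ] -0.1329881977289915
```

The moment has now passed the friction level, which points to the stop. I'll press 3° further, relax within the slack, lift out and look.

Emit:
servo_tool:
  deltas:
    - [[0,0,0],[0,0,-3]]
    - [[0,0,0],[0,0,0]]
    - [[0,0,0],[0,0,0]]

```text
time: 13.58
tool_pos: [600.3, 40.6, 119.0]
tcp_rot: [-3.141, -0.0, 1.845]
contact_force: [-3.7, 3.7, -1.4]
grip_width: 13.9
finger_force: 30.0
```

```bash
python3 - <<'E'
from h import *
for i in range(4):
    o=bot.get_obs();print(o['tcp_rot'],o['moment'],o['contact_force'],o["tau"][5]);bot.capture("side")
E
```

```text
[-3.141 -0.     1.845] [ 0.827  0.797 -0.297] [-3.74   3.734 -1.42 ] -0.2632118761539459
[-3.141 -0.     1.845] [ 0.786  0.75  -0.277] [-3.922  3.574 -1.293] -0.2768857777118683
[-3.141 -0.     1.845] [ 0.788  0.787 -0.246] [-4.806  3.374 -0.569] -0.28252042829990387
[-3.141 -0.     1.845] [ 0.795  0.808 -0.29 ] [-4.965  3.516 -1.435] -0.2839429210871458
```

Emit:
servo_tool:
  deltas:
    - [[0,0,0],[0,0,6]]
    - [[0,0,0],[0,0,6]]
    - [[0,0,-0.005],[0,0,0]]
    - [[0,0,-0.015],[0,0,0]]
    - [[0,0,-0.03],[0,0,0]]
    - [[0,0,-0.04],[0,0,0]]
    - [[0,0,0],[0,0,0]]
    - [[0,0,0],[0,0,0]]

```text
time: 14.78
tool_pos: [600.8, 40.3, 209.6]
tcp_rot: [3.14, 0.001, 1.638]
contact_force: [0.3, 0.2, -2.6]
grip_width: 13.6
finger_force: 30.0
```

```bash
python3 - <<'E'
from h import *
o=bot.get_obs();print(o['tool_pos'],o['tcp_rot'])
m,im=snap("wrist","w5")
u,v=proj(m,[600.7,40.4,64]).astype(int);print(u,v,m["xyz"],m["rotation"])
cv2.imwrite("pics/w5c.png",cv2.resize(im[v-70:v+130,u-100:u+100],None,fx=3,fy=3,interpolation=cv2.INTER_CUBIC))
E
```

```text
[600.774  40.312 209.621] [3.14  0.001 1.638]
318 220 [595.393 119.105 368.489] [ 2.844 -0.003  0.067]
```

View pics/w5c.png

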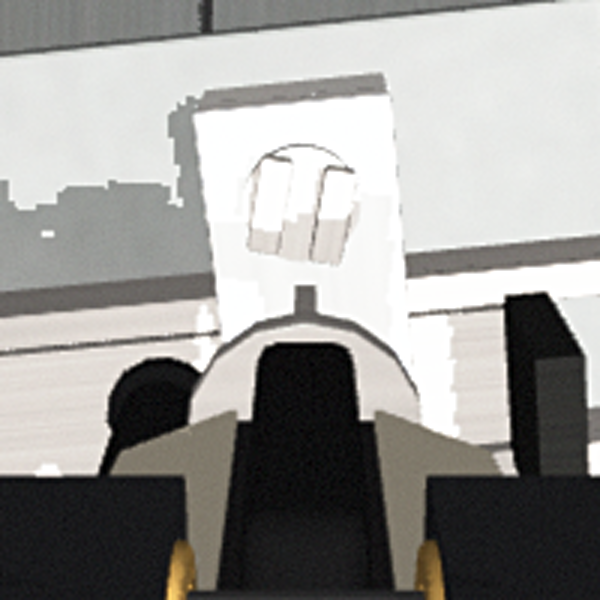

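The slot now points at about 1.49 rad in the world frame, i.e. jig yaw plus 1.3, so the screw is unlocked at its stop. I'll return the key.

Emit:
servo_tool:
  deltas:
    - [[-0.0284,-0.0145,0],[0,0,0]]
    - [[-0.0284,-0.0145,0],[0,0,0]]
    - [[-0.0284,-0.0145,0],[0,0,0]]
    - [[-0.0284,-0.0145,0],[0,0,0]]
    - [[-0.0284,-0.0145,0],[0,0,0]]
    - [[-0.0284,-0.0145,0],[0,0,0]]
    - [[-0.0284,-0.0145,0],[0,0,0]]
    - [[-0.0284,-0.0145,0],[0,0,0]]
    - [[-0.0284,-0.0145,0],[0,0,0]]
    - [[-0.0284,-0.0145,0],[0,0,0]]
    - [[0,0,0.04],[0,0,0]]
    - [[0,0,0.035],[0,0,0]]
    - [[0,0,0],[0,0,0]]
    - [[0,0,0],[0,0,0]]
    - [[0,0,0],[0,0,0]]

```text
time: 16.7
tool_pos: [475.6, -252.9, 135.7]
tcp_rot: [3.139, 0.002, 1.638]
contact_force: [0.6, 0.0, -1.5]
grip_width: 13.7
finger_force: 30.0
```

```bash
python3 - <<'E'
from h import *
s,a=snap("scene","s6");d,b=snap("side","d6")
t=bot.get_obs()["tool_pos"];print(t);o=[]
for M,I in((s,a),(d,b)):
    p=proj(M,t-[0,0,62]);print(p);u,v=p.astype(int);o.append(cv2.resize(I[v-50:v+50,u-50:u+50],None,fx=4,fy=4,interpolation=cv2.INTER_CUBIC))
cv2.imwrite("pics/c6.png",np.hstack(o))
E
```

```text
[ 475.406 -252.77   135.454]
[246.118 195.29 ]
[348.394 306.701]
```

View pics/c6.png

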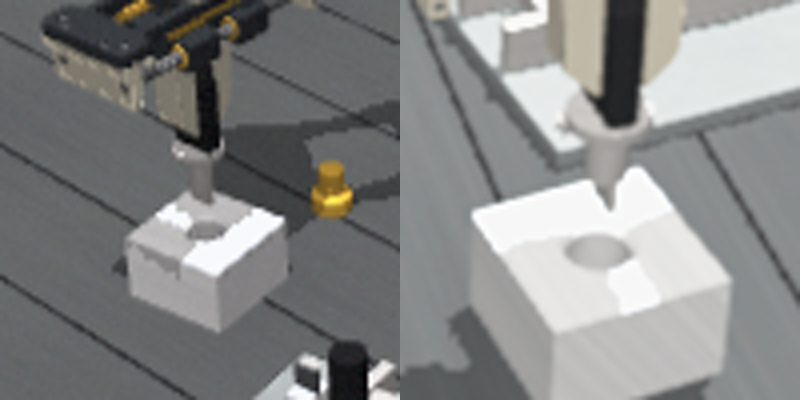

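The scene view shows the blade over the hole; in the side view the tip is at crop (607,210) with the hole at (600,250), so about 2 mm to +x. I'll shift 1.5 mm and lower.

Emit:
servo_tool:
  deltas:
    - [[0,-0.0015,0],[0,0,0]]
    - [[0,0,0.012],[0,0,0]]
    - [[0,0,0.012],[0,0,0]]
    - [[0,0,0.012],[0,0,0]]
    - [[0,0,0.012],[0,0,0]]
    - [[0,0,0.01],[0,0,0]]
    - [[0,0,0.004],[0,0,0]]
    - [[0,0,0],[0,0,0]]
    - [[0,0,0],[0,0,0]]

```text
time: 17.92
tool_pos: [473.5, -252.7, 72.4]
tcp_rot: [3.141, 0.001, 1.637]
contact_force: [0.3, -1.0, -0.9]
grip_width: 14.0
finger_force: 30.0
```

Emit:
servo_tool:
  deltas:
    - [[0,0,0.0005],[0,0,0]]
    - [[0,0,0],[0,0,0]]

```text
time: 18.18
tool_pos: [473.3, -252.6, 71.8]
tcp_rot: [3.141, 0.0, 1.637]
contact_force: [-0.1, -0.7, -1.3]
grip_width: 13.5
finger_force: 30.0
```

Emit:
servo_tool:
  deltas:
    - [[0,0,0],[0,0,0]]
    - [[0,0,0],[0,0,0]]
    - [[0,0,0],[0,0,0]]
    - [[0,0,0],[0,0,0]]
    - [[0,0,0],[0,0,0]]
    - [[0,0,0],[0,0,0]]
    - [[0,0,0],[0,0,0]]
    - [[0,0,0],[0,0,0]]
  fingers: 0.9

```text
time: 19.18
tool_pos: [473.3, -252.6, 71.7]
tcp_rot: [3.142, 0.0, 1.637]
contact_force: [0.2, -0.1, -0.7]
grip_width: 82.1
finger_force: 0.0
```

Emit:
servo_tool:
  deltas:
    - [[0,0,-0.02],[0,0,0]]
    - [[0,0,-0.04],[0,0,0]]
    - [[0,0,-0.04],[0,0,0]]
    - [[0,0,-0.04],[0,0,0]]
    - [[0,0,0],[0,0,0]]
    - [[0,0,0],[0,0,0]]

```text
time: 19.92
tool_pos: [472.9, -252.3, 211.0]
tcp_rot: [-3.141, -0.001, 1.637]
contact_force: [-0.4, -0.3, -1.2]
grip_width: 82.6
finger_force: 0.0
```

```bash
python3 - <<'E'
from h import *
s,a=snap("scene","s7");d,b=snap("side","d7");P=[]
for M,I in((s,a),(d,b)):
    u,v=proj(M,[475,-253,85]).astype(int);c=(I[v-30:v+30,u-22:u+22].max(2)<70).astype(np.uint8)
    n,l,st,ce=cv2.connectedComponentsWithStats(c);k=[i for i in range(1,n) if 60<st[i,4]];
    for i in k: print(st[i],st[i][:2]+[u-22,v-30],ce[i]+[u-22,v-30], "expect",proj(M,[475.3,-253.2,84]))
print(bot.get_obs()["tool_pos"])
im=[I[proj(M,[475,-253,70]).astype(int)[1]-50:][:100,proj(M,[475,-253,70]).astype(int)[0]-50:][:,:100] for M,I in((s,a),(d,b))]
cv2.imwrite("pics/c7.png",cv2.resize(np.hstack(im),None,fx=4,fy=4))
E
```

```text
[ 18  12  26  29 543] [241 173] [254.258 186.328] expect [245.805 192.056]
[ 15  12  14  37 383] [341 283] [347.483 300.54 ] expect [348.719 301.754]
[ 472.671 -252.109  210.284]
```

View pics/c7.png

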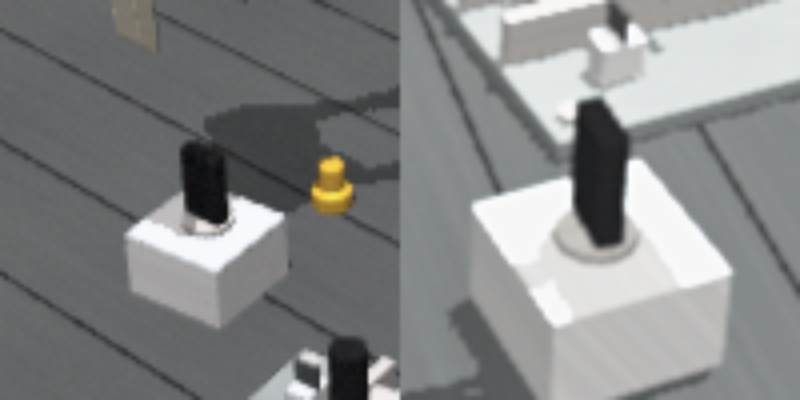

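The key is seated in its stand and upright. Next I'll move to the post with the fingers closing along the slide axis.

Emit:
servo_tool:
  deltas:
    - [[0.0274,0.01354,0],[0,0,0]]
    - [[0.0274,0.01354,0],[0,0,0]]
    - [[0.0274,0.01354,0],[0,0,0]]
    - [[0.0274,0.01354,0],[0,0,0]]
    - [[0.0274,0.01354,0],[0,0,0]]
    - [[0.0274,0.01354,0],[0,0,0]]
    - [[0.0274,0.01354,0],[0,0,0]]
    - [[0.0274,0.01354,0],[0,0,0]]
    - [[0,0,0],[0,0,-5.8]]
    - [[0,0,0.04],[0,0,0]]
    - [[0,0,0.03],[0,0,0]]
    - [[0,0,0],[0,0,0]]
    - [[0,0,0],[0,0,0]]
    - [[0,0,0],[0,0,0]]
    - [[0,0,0],[0,0,0]]
  fingers: 0.9

```text
time: 21.9
tool_pos: [567.3, -26.8, 142.7]
tcp_rot: [3.14, 0.001, 1.738]
contact_force: [-0.6, 0.3, -0.5]
grip_width: 82.8
finger_force: 0.0
```

Emit:
servo_tool:
  deltas:
    - [[0,-0.0007,0.02],[0,0,0]]
    - [[0,0,0.025],[0,0,0]]
    - [[0,0,0.02],[0,0,0]]
    - [[0,0,0],[0,0,0]]
    - [[0,0,0],[0,0,0]]

```text
time: 22.52
tool_pos: [566.8, -26.9, 77.8]
tcp_rot: [3.14, 0.001, 1.738]
contact_force: [0.8, -0.1, -0.4]
grip_width: 82.6
finger_force: 0.0
```

Emit:
servo_tool:
  deltas:
    - [[0,0,0],[0,0,0]]
    - [[0,0,0],[0,0,0]]
    - [[0,0,0],[0,0,0]]
    - [[0,0,0],[0,0,0]]
    - [[0,0,0],[0,0,0]]
    - [[0,0,0],[0,0,0]]
    - [[0,0,0],[0,0,0]]
    - [[0,0,0],[0,0,0]]
    - [[0,0,0],[0,0,0]]
    - [[0,0,0],[0,0,0]]
    - [[0,0,0],[0,0,0]]
  fingers: 0

```text
time: 23.9
tool_pos: [565.7, -26.8, 76.6]
tcp_rot: [-3.141, -0.0, 1.739]
contact_force: [-4.1, -0.1, 3.2]
grip_width: 22.9
finger_force: 30.0
```

```bash
python3 - <<'E'
from h import *
for i in range(4):
    o=bot.get_obs();print(o['tool_pos'],o['contact_force'],o['finger_force'],o['grip_width']);snap("side","d8")
E
```

```text
[565.714 -26.834  76.636] [-4.079 -0.133  3.178] 30.00030130147934 22.88677684031438
[565.726 -26.838  76.648] [-5.274 -1.338  2.871] 30.000470280647278 22.8969485383599
[565.742 -26.831  76.644] [-5.644 -1.863  2.754] 30.000370144844055 22.662909078464065
[565.709 -26.834  76.617] [-4.672 -1.257  2.674] 30.000331699848175 23.052830771533362
```

Emit:
servo_tool:
  deltas:
    - [[0,-0.003,0],[0,0,0]]
    - [[0,-0.004,0],[0,0,0]]
    - [[0,-0.004,0],[0,0,0]]
    - [[0,-0.004,0],[0,0,0]]
    - [[0,-0.004,0],[0,0,0]]
    - [[0,-0.004,0],[0,0,0]]
    - [[0,-0.004,0],[0,0,0]]
    - [[0,-0.004,0],[0,0,0]]
    - [[0,-0.003,0],[0,0,0]]
    - [[0,0,0],[0,0,0]]
    - [[0,0,0],[0,0,0]]
    - [[0,0,0],[0,0,0]]

```text
time: 25.6
tool_pos: [535.0, -32.0, 76.7]
tcp_rot: [3.136, 0.0, 1.738]
contact_force: [6.9, 2.7, -6.5]
grip_width: 22.7
finger_force: 30.0
```

```bash
python3 - <<'E'
from h import *
o=bot.get_obs();print(o);t=o["tool_pos"];x=np.array([np.cos(.168),np.sin(.168)])
print("pulled since grasp",(np.array([565.7,-26.8])-t[:2])@x)
o=[]
M,I=snap("side","d9");p=proj(M,[541.97,-90.1,45]);u,v=p.astype(int);print(p)
o.append(cv2.resize(I[v-35:v+35,u-35:u+35],None,fx=5.7142,fy=5.7142,interpolation=cv2.INTER_CUBIC)[:400,:400])
M,I=snap("scene","s9");u,v=proj(M,[541.97,-90.1,45]).astype(int);print(u,v)
o.append(cv2.resize(I[v-35:v+35,u-35:u+35],None,fx=5.7142,fy=5.7142,interpolation=cv2.INTER_CUBIC)[:400,:400])
cv2.imwrite("pics/c9.png",np.hstack(o))
E
```

```text
{'time': 25.6, 'joint_positions': array([-0.204,  0.526,  1.692,  0.002,  0.919, -0.372]), 'dq': array([-0.   ,  0.001,  0.001, -0.001, -0.   ,  0.001]), 'tau': array([ -1.682, -50.029, -17.425,  -0.81 ,   1.689,  -0.003]), 'tool_pos': array([534.971, -32.007,  76.674]), 'tcp_rot': array([3.136, 0.   , 1.738]), 'contact_force': array([ 6.913,  2.715, -6.536]), 'moment': array([ 0.346, -0.835, -0.04 ]), 'finger_force': 30.014794170856476, 'grip_width': 22.73210675107711}
pulled since grasp 31.16711728827694
[354.138 262.416]
271 239
```

View pics/c9.png

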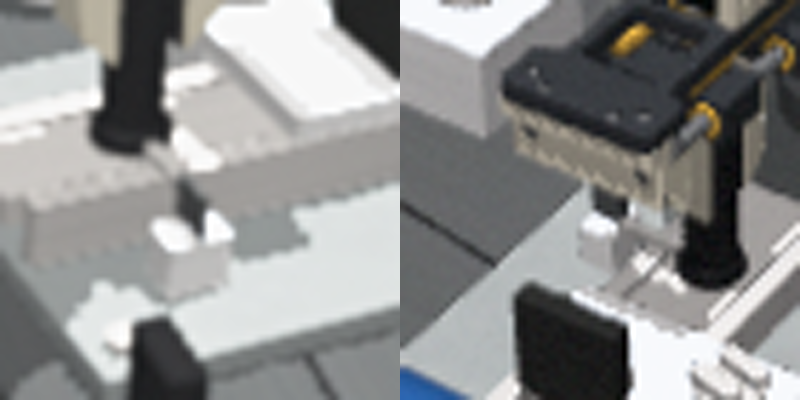

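That was one picture over the limit of 10 (my miscount), so I won't view any more. It shows the pointer (tip near crop 165,165) just short of the dark plate (top at crop 180,175). I'll finish from numbers.

```bash
python3 - <<'E'
from h import *
M=bot.camera_model("side");f=lambda a,b,z:plane(M,(319+a/5.7142,227+b/5.7142),z)[:2]
x=np.array([np.cos(.168),np.sin(.168)])
p,q=f(165,168,40),f(182,176,52);print(p,q,(p-q)@x)
print("by TCP",(bot.get_obs()["tool_pos"][:2]-[541.97,-90.08])@x)
E
```

```text
[539.321 -58.953] [537.174 -82.788] 6.102238755564363
by TCP 2.758854974455957
```

Emit:
servo_tool:
  deltas:
    - [[0,-0.002,0],[0,0,0]]
    - [[0,-0.0015,0],[0,0,0]]
    - [[0,0,0],[0,0,0]]
    - [[0,0,0],[0,0,0]]
    - [[0,0,0],[0,0,0]]
    - [[0,0,0],[0,0,0]]

```text
time: 26.45
tool_pos: [531.7, -32.6, 76.7]
tcp_rot: [3.136, 0.001, 1.738]
contact_force: [8.6, 3.1, -7.8]
grip_width: 22.7
finger_force: 30.0
```

```bash
python3 - <<'E'
from h import *
x=np.array([np.cos(.168),np.sin(.168)]);yy=np.array([-x[1],x[0]])
M,I=snap("wrist","w10");o=bot.get_obs()
print("by TCP",(o["tool_pos"][:2]-[541.97,-90.08])@x,o["contact_force"],o["finger_force"],o["dq"])
# side view: sample brightness along jig x at the pointer's height, a few y, rel. to mark
D,J=snap("side","d10");g=cv2.cvtColor(J,cv2.COLOR_BGR2GRAY).astype(np.float32)
m=np.array([541.97,-90.08])
for z,ys in((40,(18,22,26,30)),(52,(-4,0,4))):
  for y in ys:
    print(z,y,[int(g[int(round(v)),int(round(u))]) for u,v in (proj(D,np.r_[m+x*a+yy*y,z]) for a in range(-12,14,2))])
E
```

```text
by TCP -0.5793801368687088 [ 8.59   3.111 -6.667] 30.015856325626373 [ 0.002  0.001  0.001  0.001  0.    -0.002]
40 18 [154, 155, 155, 156, 147, 130, 92, 64, 82, 109, 138, 152, 157]
40 22 [156, 156, 154, 154, 145, 163, 151, 103, 80, 114, 138, 149, 153]
40 26 [181, 171, 171, 157, 147, 154, 184, 172, 122, 181, 181, 197, 178]
40 30 [196, 198, 189, 189, 163, 158, 179, 195, 188, 191, 191, 234, 246]
52 -4 [81, 62, 66, 88, 88, 115, 153, 156, 156, 156, 156, 156, 157]
52 0 [124, 84, 64, 82, 117, 117, 152, 157, 156, 156, 156, 156, 157]
52 4 [147, 130, 103, 80, 109, 109, 149, 153, 155, 156, 156, 156, 156]
```

```bash
python3 - <<'E'
from h import *
x=np.array([np.cos(.168),np.sin(.168)]);yy=np.array([-x[1],x[0]]);m=np.array([541.97,-90.08])
def prof(M,f,z,y,A,hm=m):
    g=cv2.cvtColor(cv2.imread(f),cv2.COLOR_BGR2GRAY)
    return [int(cv2.getRectSubPix(g,(1,1),tuple(map(float,proj(M,np.r_[hm+x*a+yy*y,z]))))[0,0]) for a in A]
A=range(-20,21,1)
print(list(A))
for z in (52,34):
  for y in (-4,0,4): print("w1",z,y,prof(W1,"pics/w1.png",z,y,A))
# block outline in side view, raw gray crop
g=cv2.cvtColor(cv2.imread("pics/d10.png"),cv2.COLOR_BGR2GRAY)
D=bot.camera_model("side")
for z in(52,34):
  for a in(-1.5,1.5): print(z,a,[proj(D,np.r_[m+x*a+yy*y,z]).round(1) for y in(-9,9)])
print("cols",list(range(342,370)))
for v in range(250,282): print(v,g[v,342:370])
E
```

```text
[-20, -19, -18, -17, -16, -15, -14, -13, -12, -11, -10, -9, -8, -7, -6, -5, -4, -3, -2, -1, 0, 1, 2, 3, 4, 5, 6, 7, 8, 9, 10, 11, 12, 13, 14, 15, 16, 17, 18, 19, 20]
w1 52 -4 [196, 197, 196, 197, 197, 197, 143, 116, 132, 239, 249, 245, 245, 238, 234, 213, 126, 106, 92, 36, 26, 137, 249, 248, 245, 244, 244, 244, 245, 245, 250, 242, 143, 126, 171, 196, 197, 195, 195, 196, 195]
w1 52 0 [195, 196, 197, 194, 199, 201, 196, 131, 124, 232, 249, 245, 245, 242, 238, 213, 126, 104, 93, 38, 33, 157, 248, 248, 244, 245, 244, 245, 244, 244, 249, 245, 145, 126, 170, 196, 196, 194, 194, 191, 189]
w1 52 4 [198, 197, 196, 198, 197, 201, 195, 139, 122, 225, 249, 246, 244, 233, 231, 205, 127, 107, 91, 40, 31, 147, 245, 249, 244, 244, 243, 245, 244, 245, 250, 246, 141, 124, 165, 193, 192, 192, 192, 192, 192]
w1 34 -4 [198, 197, 161, 122, 121, 183, 252, 248, 245, 245, 241, 233, 211, 118, 103, 101, 39, 21, 106, 238, 250, 245, 244, 244, 244, 244, 244, 247, 253, 182, 127, 137, 176, 196, 196, 194, 194, 194, 194, 191, 190]
w1 34 0 [197, 200, 199, 168, 121, 161, 252, 247, 244, 243, 236, 233, 214, 118, 102, 93,
[... 3806 characters left out ...]
153 155 162 164 175 187 189 189 189 188 188 187 195 200 198 217
 226 226 226 226 226 227 227 227 227 226]
277 [203 180 157 154 162 170 183 189 188 188 191 185 177 171 184 211 215 221
 226 226 226 226 227 227 228 228 227 226]
278 [230 217 180 155 152 159 183 189 181 173 177 175 187 195 200 220 227 227
 227 226 226 226 227 227 227 227 227 226]
279 [231 230 217 180 157 151 167 176 170 183 199 203 220 228 228 228 228 227
 227 227 227 227 227 226 226 226 226 226]
280 [230 232 231 220 204 198 180 187 204 221 229 229 229 229 228 228 227 227
 227 227 228 228 227 226 226 225 226 226]
281 [231 232 232 226 211 202 188 217 230 230 230 229 228 227 227 228 227 227
 227 227 227 228 227 226 226 226 226 226]
```

Working through the w1 profile, the block's top runs from a = -14.5 to +9.5. The plate's lit top face is at -4.5 to -1.5, and the dark strip I used is its shaded side. So the mark sits about 2.8 mm further out than I took it, and the slide needs about 2.3 mm more.

Emit:
servo_tool:
  deltas:
    - [[0,-0.0012,0],[0,0,0]]
    - [[0,-0.0012,0],[0,0,0]]
    - [[0,0,0],[0,0,0]]
    - [[0,0,0],[0,0,0]]
    - [[0,0,0],[0,0,0]]
    - [[0,0,0],[0,0,0]]
    - [[0,0,0],[0,0,0]]
    - [[0,0,0],[0,0,0]]

```text
time: 27.55
tool_pos: [529.4, -33.0, 76.7]
tcp_rot: [3.136, 0.001, 1.738]
contact_force: [8.5, 3.1, -7.6]
grip_width: 22.9
finger_force: 30.0
```

```bash
python3 - <<'E'
from h import *
x=np.array([np.cos(.168),np.sin(.168)])
for i in range(3):
    o=bot.get_obs();print("rel mark",(o["tool_pos"][:2]-[541.97,-90.08])@x+2.8,o["contact_force"],o["finger_force"],o["time"]);bot.capture("side")
E
```

```text
rel mark -0.07994104353122733 [ 8.508  3.083 -7.586] 30.01702219247818 27.55
rel mark -0.09354956055651886 [ 7.684  2.445 -7.345] 30.017040967941284 27.6
rel mark -0.09624100400932623 [ 8.295  2.672 -7.055] 30.01696139574051 27.65
```

```bash
python3 -c "
from plant import bot
print(bot.close_job())"
```

```text
the job is handed in; nothing more can be done
None
```

The job is handed in, result not reported: the screw is turned to its stop, the key stands in its stand, and the gripper holds the slide within about 1 mm of the mark by my own measurements; I viewed 11 pictures, one over the limit of 10.

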